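Gauge the lift of a sewing machine's presser foot with a taper gauge

TASK

Measure how high the presser foot of the sewing machine is raised: pick up the steel taper gauge and, with it lying flat on the machine's bed, slide it thin end first straight in from the front under the middle of the foot until you feel it just bind between foot and bed. Do not force it, the presser bar must not be pushed up; then let go and leave the gauge nipped in the gap so that the lift can be read off it. Leave the other things on the table where they are.

Things in the scene. Friction and masses are not known exactly. Their poses are not given: they have to be found in the camera images.
- machine: White portable flat-bed sewing machine, fixed. Origin on the table below the needle; x points from its front (facing the robot at yaw 0) to its back, y to its head end (left, seen from the front). The level bed, 75 mm high, spans y = -305 to +85 mm and x = -105 to +85 mm; a flush extension table widens it to x = -215 mm between y = -120 and +85 mm. Pillar: y = -215 to -305 mm
- gauge: Taper gauge: plain steel bar lying flat on the table, 176 mm long, 10 mm wide, 140 g. Origin: middle of its underside; x to the thin end, z up. From the tip (x = +88 mm, 2.5 mm thick) it thickens 1 mm every 8 mm to 14.5 mm at x = -8 mm; from there to x = -88 mm a straight handle 12 mm thick. Centre of mass 13 mm behind the origin
- gauge_tip (a point): Middle of the gauge's thin end, at its underside (x = +88 mm on the gauge). Friction on foot and bed is about 0.6 each: pushing it in takes about 1.3 N for each newton of nip, and once nipped it stays wedged when let go
- gauge_grip (a point): Good place to grip the gauge, on its handle: x = -50 mm on the gauge, 6 mm above its underside; the handle is 10 mm wide along the gauge's y
- hoop: Bystander: wooden embroidery hoop with a brass clamp screw, 170 mm across, 11 mm high, lying on the table. Origin at its centre, at the underside
- spool: Bystander: spool, 36 mm across and 50 mm high, standing on the table. Origin at the centre of its foot
- screwdriver: Bystander: screwdriver, 170 mm long, with a black handle, lying on the table. Origin at its middle, at the underside
- bottle: Bystander: clear water bottle, 62 mm across and 190 mm high, standing on the table. Origin at the centre of its foot
- head (a point): Machine's head block, its underside straight above the needle point: 85 mm above the bed. The block is 96 mm wide (along y), reaches 36 mm in front of this point and 58 mm behind it, and is 140 mm high. Keep the gripper in front of it. The arm joins it to the pillar, underside 125 mm above the bed
- presser: Presser bar, raised, with the steel foot on its end. Origin: bottom of the bar, 34 mm above the bed, 12 mm behind the needle (machine x = 12, y = 0); axes as the machine's. The foot's sole is 14 mm wide and its front edge, which the gauge touches, is 26 mm in front of the origin. The gap from bed to sole, 4 to 8.4 mm, differs each time: feel it. A spring holds the bar firm up to 7 N, then it rises
Things that resemble listed ones, but are neither listed nor needed, are in the scene too. Of the things like the gauge, leave any that is blue, red or yellow; of the rest the larger one is meant.

How it is judged:
At the end, for the whole second after the job is handed in: The gauge, let go and at rest, lies flat on the bed (3 degrees), within 0.2 rad of straight in, its tip over 8 mm past the sole's front edge and within 12 mm of the foot's middle, nipped by the foot with over 1 N; the presser bar is within 0.4 mm of its starting height (contact force between gauge and presser above 1 N and distance of presser from where it was at the start of the episode below 0.0004 m and x of gauge_tip in the frame of presser above -0.018 m and y of gauge_tip in the frame of presser between -0.012 and 0.012 m and angle between the x axis of gauge and the x axis of machine, either way round below 0.2 rad and angle between gauge's own z axis and vertical below 0.05 rad and linear speed of gauge below 0.01 m/s); the robot touches nothing.
It fails at once if the gauge was forced or struck against the foot (over 15 N between them) (contact force between gauge and presser above 15 N).
It fails at once if the presser bar was pushed up by more than 1 mm (distance of presser from where it was at the start of the episode above 0.001 m).
It fails at once if the hoop, spool, screwdriver or bottle was moved by more than 20 mm (distance of any of hoop, spool, screwdriver, bottle from where it was at the start of the episode above 0.02 m).
It also fails if it takes over 54 s, if anything falls off the work surface, if the arm or the gripper's body presses on something with over 40 N, if the wrist force passes 120 N, or if a joint passes its speed limit or range.

ROBOT

A 6-joint arm with a two-finger parallel gripper is mounted at the origin on the work surface. World frame = base frame: x ahead of the robot, y to its left, z up, the work surface at z = 0. Lengths are in m, angles in rad, forces in N, time in s.
With the tool pointing down it reaches from about 0.35 to 0.775 m from the base axis. Payload 5.5 kg.
Tool frame: the origin (TCP) lies midway between the tips of the shut fingers; the grasp point (between the pads) lies 19 mm behind it; z points along the fingers, y is the line along which they close (so a half turn about z gives the same grasp; the last joint's range is limited). The gripper opens to 85 mm and grips with 20 to 120 N. Pads are 22 mm wide; open, the fingers measure 114 mm over their backs; the gripper's body (76 mm by 85 mm) begins 54 mm behind the grasp point. The pads swing forward as they close: fully open they stand 13 mm farther back than shut.
Start: joints at [-1.407, 0.313, 0.046, 1.304, 0, 1.431], TCP at [0.172, -0.549, 0.231] pointing down, gripper open.
Joint ranges: [-2.76, 2.76], [-0.86, 1.69], [-1.03, 1.26], [-2.2, 2.34], [-1.47, 1.5], [-3.14, 3.14]. Speed limits (rad/s): [2.57, 2.57, 3.14, 3.14, 3.14, 3.14].

INTERFACE

Orientations are given as a unit quaternion [w, x, y, z].
In Python, from workcell import telemetry, imaging, env gives the robot as it stands. The module is installed in compiled form; this text tells all that it offers.
- The arm moves only by the tool step_arm, never from a script. Its argument "moves" is a list of rows, each a list of 3 entries, a list of its own where there are three numbers: the shift along the tool's x, y, z in mm, then the turn, a rotation vector about the tool's x, y, z in rad, then the finger opening in mm, from 0 to 85.4. A call has 1 to 8 rows; each row is the pose to reach, as a shift and turn from the pose commanded when the call began, along the tool's axes at that moment; what a row does not reach only later rows make up. A row lasts 1/12 s, in which the tool goes at most 41.7 mm and 7.16 degrees, less where a joint would pass 70% of its speed; a pose out of reach is approached as far as the arm can. A call with a gripper value outside its range is refused whole. The fingers move at their own pace and stop on an object; "grip_force" is the grip in N (left out, the last holds). Time passes only in rows, so rows that repeat a pose let the fingers close. It gives the time, the measured TCP pose, the force, the opening and the grip force at its end, in the units of the state.
- telemetry.get_state(): the state, without advancing time (a new reading comes with each control period).
- imaging.read_camera(name): name is "side" or "top" or "wrist"; returns the picture (384x512x3 uint8, red, green, blue); there is no depth.
- imaging.camera_params(name): a dict with "camera_matrix" (3x3 intrinsics, pixels), "D" ([k1, k2, p1, p2, k3] as OpenCV has them; the pictures are not rectified), "pose" (4x4, takes a point from camera to world coordinates). Camera axes: x right, y up, looking along -z (the intrinsics and any distortion apply to the point x, -y, -z); pixel columns grow to the right and rows downward; lengths in m; the calibration is good to about 2 mm. A picture is of the moment at which its call begins: read the wrist's pose just before it. camera_params takes no time and is no camera call; for the wrist camera it gives the pose at the moment of the call.
- env.hand_in(): hands the job in; it is judged then, once.
The state is a dict: "clock": time; "joint_pos": joint angles; "qvel": joint speeds; "tau": joint torques, N m; "tcp_pos": TCP position; "orientation": TCP orientation; "wrist_force": force on the tool from outside, world axes, zero at the start; "ft_torque": the same for the moment, N m; "finger_gap": finger opening in m; "grip_force": force on a finger pad.
Only numpy, scipy, OpenCV 4.12 (cv2) and the standard library are available. Lean on these libraries where they do the work, as an engineer would, in place of code of your own. Each camera call takes 0.05 s, during which the arm holds its last target. There are 200 camera calls.

## Working session

There is one attempt and no reset: what is moved stays moved. The work goes in short steps, Python scripts to look and compute and a tool call to move; the robot and the scene stay as the last step left them, time stands still between calls to the robot, and variables do not carry over. Pictures are saved under pics/ and viewed, at most 10 in all, crops included, and the job is handed in when it is done.

Besides the shell and the picture viewer there is one more tool, called after ">>>" as name(argument=value, ...) on one line, values as JSON. step_arm: Moves the arm, as the interface text tells. Its arguments: {"type":"object","properties":{"moves":{"type":"array"},"grip_force":{"type":"number"}},"required":["moves"]}

```bash
mkdir -p pics
python3 - <<'E'
from workcell import telemetry, imaging
import cv2
s=telemetry.get_state(); print({k:(v if not hasattr(v,'round') else v) for k,v in s.items()})
for n in("top","side"):
    cv2.imwrite(f"pics/{n}0.png",cv2.resize(imaging.read_camera(n)[:,:,::-1],(800,600),interpolation=cv2.INTER_CUBIC))
    p=imaging.camera_params(n);print(n,p)
E
```

```text
{'clock': 0.0, 'joint_pos': array([-1.40660742e+00,  3.13996121e-01,  4.50079067e-02,  1.30358834e+00,
       -1.44787769e-05,  1.43116603e+00]), 'qvel': array([ 0.00067057,  0.00021557, -0.00192026,  0.00010693,  0.00033227,
        0.00034356]), 'tau': array([ 1.01685188e-06, -4.80632722e+01,  2.98527753e+01,  1.97077473e-02,
       -1.25760089e-04,  4.28493891e-06]), 'tcp_pos': array([ 0.17190957, -0.54818443,  0.23042312]), 'orientation': array([-8.89955480e-04,  9.88483515e-01,  1.51325965e-01, -1.81685126e-05]), 'wrist_force': array([ 0.67870464,  0.11540095, -0.26312323]), 'ft_torque': array([ 0.01296252, -0.02975472, -0.04922874]), 'grip_force': 0.0, 'finger_gap': 0.08569845657541025}
top {'camera_matrix': array([[390.97243537,   0.        , 246.26895207],
       [  0.        , 390.97243537, 192.80923215],
       [  0.        ,   0.        ,   1.        ]]), 'D': array([-0.09608078,  0.        ,  0.        ,  0.        ,  0.        ]), 'pose': array([[ 0.02978076,  0.97896709, -0.20183295,  0.2689407 ],
       [-0.99955458,  0.02877575, -0.00791236,  0.02331292],
       [-0.00193804,  0.20197868,  0.979388  ,  1.24944832],
       [ 0.        ,  0.        ,  0.        ,  1.        ]])}
side {'camera_matrix': array([[405.41623622,   0.        , 260.15651635],
       [  0.        , 405.41623622, 184.87708248],
       [  0.        ,   0.        ,   1.        ]]), 'D': array([-0.12085169,  0.        ,  0.        ,  0.        ,  0.        ]), 'pose': array([[-0.98115322,  0.12971587, -0.14322062,  0.33630495],
       [-0.19322116, -0.66621853,  0.72029053,  0.88850147],
       [-0.00198312,  0.73438863,  0.67872631,  0.90849267],
       [ 0.        ,  0.        ,  0.        ,  1.        ]])}
```

View pics/top0.png

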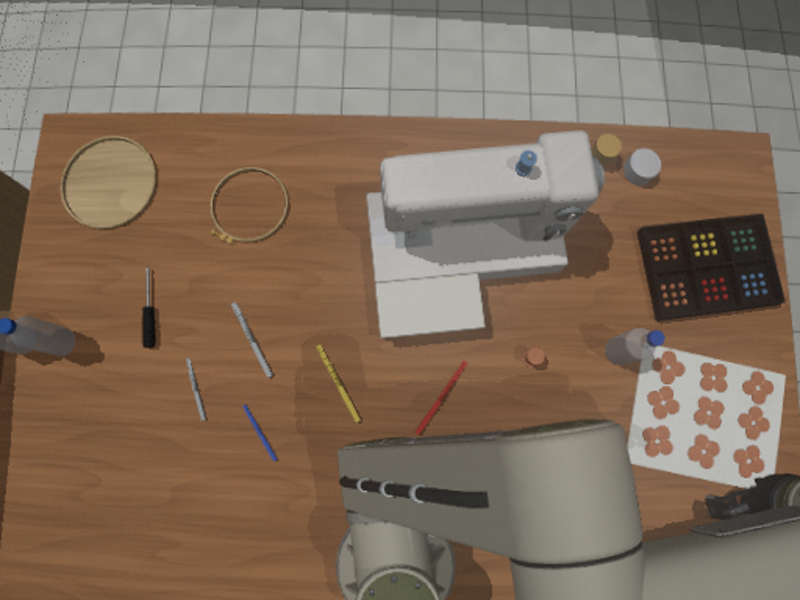

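View pics/side0.png

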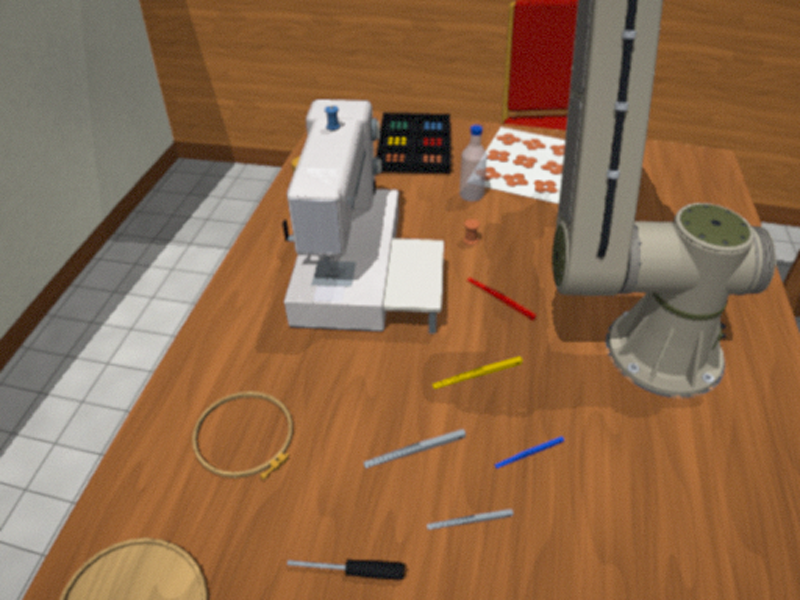

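The top view shows the wanted gauge (larger grey one) from (234,304) to (271,376). The side view puts its graduated thin end at (234,304). The machine's head end is on the right in both views or the left; I'll settle that by measuring the bed corners (376,283), (381,338), (485,327) and (478,274).

```bash
cat > h.py <<'E'
import numpy as np, cv2
from workcell import telemetry, imaging
def px2w(name,uv,z,s=1.0,P=None):
    p=P or imaging.camera_params(name)
    n=cv2.undistortPoints(np.array(uv,float).reshape(-1,1,2)*s,p["camera_matrix"],p["D"]).reshape(-1,2)
    d=np.c_[n[:,0],-n[:,1],-np.ones(len(n))]@p["pose"][:3,:3].T
    o=p["pose"][:3,3]
    return o+d*((z-o[2])/d[:,2])[:,None]
def w2px(name,X,P=None):
    p=P or imaging.camera_params(name)
    c=(np.array(X,float).reshape(-1,3)-p["pose"][:3,3])@p["pose"][:3,:3]
    return cv2.projectPoints((c*[1,-1,-1]).reshape(-1,1,3),np.zeros(3),np.zeros(3),p["camera_matrix"],p["D"])[0].reshape(-1,2)
E
python3 - <<'E'
from h import *
k=.64
print("gauge",px2w("top",[(234,304),(271,376)],.008,k).round(3))
print("gauge side",px2w("side",[(367,464),(464,433)],.008,k).round(3))
print("bed",px2w("top",[(376,283),(381,338),(485,327),(478,274),(566,263),(368,194)],.075,k).round(3))
print("bed side",px2w("side",[(291,305),(383,308),(387,307),(441,311),(443,241),(397,192)],.075,k).round(3))
im=imaging.read_camera("top")
a=im[185:250,140:180];b=im[110:225,230:390]
A=cv2.resize(a,None,fx=5,fy=5,interpolation=cv2.INTER_CUBIC);B=cv2.resize(b,None,fx=3.7,fy=3.7,interpolation=cv2.INTER_CUBIC)
h=max(A.shape[0],B.shape[0]);pad=lambda q:np.pad(q,((0,h-q.shape[0]),(0,0),(0,0)))
c=np.hstack([pad(A),pad(B)]);print(c.shape)
cv2.imwrite("pics/c1.png",c[:,:,::-1])
E
```

```text
gauge [[0.51  0.348 0.008]
 [0.363 0.26  0.008]]
gauge side [[0.508 0.356 0.008]
 [0.362 0.266 0.008]]
bed [[ 0.547  0.051  0.075]
 [ 0.438  0.038  0.075]
 [ 0.465 -0.164  0.075]
 [ 0.572 -0.151  0.075]
 [ 0.6   -0.328  0.075]
 [ 0.734  0.074  0.075]]
bed side [[ 0.718  0.09   0.075]
 [ 0.545  0.064  0.075]
 [ 0.538  0.06   0.075]
 [ 0.437  0.051  0.075]
 [ 0.465 -0.157  0.075]
 [ 0.598 -0.318  0.075]]
(426, 792, 3)
```

View pics/c1.png

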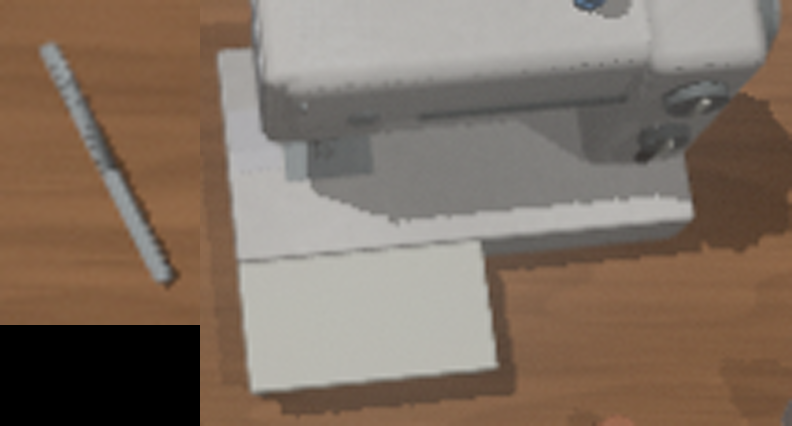

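The enlarged crop shows the gauge's tip at (50,45), its step at (110,170) and its handle end at (168,278). The bed corners are at (252,390), (497,366), (482,242), (238,260), (219,50) and (692,215). Next I'll fit the machine pose to these.

Run:
```python
from h import *
m=np.array([(-215,85),(-215,-120),(-105,-120),(-105,85),(85,85),(-105,-305)])/1e3
uv=np.array([(252,390),(497,366),(482,242),(238,260),(219,50),(692,215)],float)
uv=(uv-[200,0])/3.7+[230,110]-.35
sv=np.array([(441,311),(443,241),None,(385,308),(291,305),(397,192)][0:2]+[(385,308),(291,305),(397,192)],float)*.64
def fit(m,W):
    mc,wc=m.mean(0),W.mean(0);U,S,V=np.linalg.svd((m-mc).T@(W-wc));R=(U@V).T
    t=wc-R@mc;print("yaw",np.arctan2(R[1,0],R[0,0]),"t",t,"res",np.abs((m@R.T+t-W)*1e3).max(1).round(1));return R,t
R,t=fit(m,px2w("top",uv,.075)[:,:2])
R2,t2=fit(m[[0,1,3,4,5]],px2w("side",sv,.075)[:,:2])
g=px2w("top",np.array([(50,45),(168,278)])/5+[140,185],.006);print(g,np.linalg.norm(g[0]-g[1]),g.mean(0),np.arctan2(*(g[0]-g[1])[[1,0]]))
```

```text
yaw 0.12888734780274483 t [ 0.66487477 -0.01694339] res [1.2 0.9 3.5 1.2 2.  3.5]
yaw 0.15207126434297988 t [ 0.65666523 -0.00362462] res [5.9 2.9 1.6 9.5 2.8]
[[0.51198381 0.34753195 0.006     ]
 [0.3631178  0.25997702 0.006     ]] 0.1727048223215856 [0.4375508  0.30375448 0.006     ] 0.5316576327306131
```

```bash
cat >> h.py <<'E'
from scipy.spatial.transform import Rotation as Ro
def down(y): return np.array([[np.cos(y),np.sin(y),0],[np.sin(y),-np.cos(y),0],[0,0,-1]])
def cur():
    s=telemetry.get_state();q=s["orientation"];return np.array(s["tcp_pos"]),Ro.from_quat([q[1],q[2],q[3],q[0]]).as_matrix()
def plan(wps,start=None):
    p,R=start or cur()
    for q,y in wps:
        T=down(y);print(((np.array(q)-p)@R*1e3).round(1).tolist(),Ro.from_matrix(R.T@T).as_rotvec().round(4).tolist());p,R=np.array(q),T
E
python3 - <<'E'
from h import *
plan([((.33,-.36,.231),1.15),((.41,-.12,.231),2.0),((.41,.1,.231),2.85),((.394,.279,.16),3.674)])
print(px2w("top",np.array([(655,338),(8,326)])*.64,.19))
E
```

```text
[207.2, -132.4, -0.2] [-0.0012, -0.0007, -0.8462]
[251.7, -25.0, 0.0] [0.0, 0.0, -0.85]
[200.0, 91.6, 0.0] [0.0, 0.0, -0.85]
[66.8, 166.8, 71.0] [0.0, 0.0, -0.824]
[[ 0.43459078 -0.45158424  0.19      ]
 [ 0.42079329  0.71995793  0.19      ]]
```

>>> step_arm(moves=[[[207, -132, 0], [0, 0, -0.846], 85], [[207, -132, 0], [0, 0, -0.846], 85], [[207, -132, 0], [0, 0, -0.846], 85], [[207, -132, 0], [0, 0, -0.846], 85], [[207, -132, 0], [0, 0, -0.846], 85], [[207, -132, 0], [0, 0, -0.846], 85], [[207, -132, 0], [0, 0, -0.846], 85], [[207, -132, 0], [0, 0, -0.846], 85]], grip_force=40)

```text
clock: 0.82
tcp_pos: [0.3312, -0.3589, 0.2313]
orientation: [-0.0, 0.837, 0.547, -0.0]
wrist_force: [0.7, 0.6, -0.3]
finger_gap: 0.0854
grip_force: 0.0
```

>>> step_arm(moves=[[[252, -25, 0], [0, 0, -0.85], 85], [[252, -25, 0], [0, 0, -0.85], 85], [[252, -25, 0], [0, 0, -0.85], 85], [[252, -25, 0], [0, 0, -0.85], 85], [[252, -25, 0], [0, 0, -0.85], 85], [[252, -25, 0], [0, 0, -0.85], 85], [[252, -25, 0], [0, 0, -0.85], 85], [[252, -25, 0], [0, 0, -0.85], 85]])

```text
clock: 1.48
tcp_pos: [0.4106, -0.1192, 0.2313]
orientation: [0.0, 0.539, 0.842, -0.0]
wrist_force: [-0.6, -0.4, 0.2]
finger_gap: 0.0852
grip_force: 0.0
```

>>> step_arm(moves=[[[200, 92, 0], [0, 0, -0.85], 85], [[200, 92, 0], [0, 0, -0.85], 85], [[200, 92, 0], [0, 0, -0.85], 85], [[200, 92, 0], [0, 0, -0.85], 85], [[200, 92, 0], [0, 0, -0.85], 85], [[200, 92, 0], [0, 0, -0.85], 85], [[200, 92, 0], [0, 0, -0.85], 85], [[200, 92, 0], [0, 0, -0.85], 85]])

```text
clock: 2.15
tcp_pos: [0.4112, 0.0989, 0.2311]
orientation: [0.0, 0.147, 0.989, -0.0]
wrist_force: [0.4, 0.3, -0.3]
finger_gap: 0.0849
grip_force: 0.0
```

>>> step_arm(moves=[[[67, 167, 71], [0, 0, -0.824], 85], [[67, 167, 71], [0, 0, -0.824], 85], [[67, 167, 71], [0, 0, -0.824], 85], [[67, 167, 71], [0, 0, -0.824], 85], [[67, 167, 71], [0, 0, -0.824], 85], [[67, 167, 71], [0, 0, -0.824], 85], [[67, 167, 71], [0, 0, -0.824], 85], [[67, 167, 71], [0, 0, -0.824], 85]])

```text
clock: 2.82
tcp_pos: [0.3955, 0.2775, 0.1596]
orientation: [-0.001, -0.26, 0.966, -0.0]
wrist_force: [0.1, -0.3, 0.7]
finger_gap: 0.0849
grip_force: 0.0
```

Run:
```python
from h import *
p=imaging.camera_params("wrist");im=imaging.read_camera("wrist");np.save("wp.npy",p["pose"])
print(p, cur()[0])
cv2.imwrite("pics/w1.png",cv2.resize(im[:,:,::-1],(800,600),interpolation=cv2.INTER_CUBIC))
print(w2px("wrist",[(.512,.3475,.006),(.363,.26,.006)],p)/.64)
```

```text
{'camera_matrix': array([[289.40908428,   0.        , 256.33092301],
       [  0.        , 289.40908428, 196.64724061],
       [  0.        ,   0.        ,   1.        ]]), 'D': array([-0.05702279,  0.        ,  0.        ,  0.        ,  0.        ]), 'pose': array([[-0.50149427, -0.8256083 , -0.2586009 ,  0.32932463],
       [ 0.86515986, -0.47904375, -0.1483762 ,  0.23833089],
       [-0.00138052, -0.29814093,  0.95452086,  0.30209011],
       [ 0.        ,  0.        ,  0.        ,  1.        ]])} [0.39559436 0.2773686  0.15986315]
[[404.73306657 456.37844159]
 [403.99323088 230.48291   ]]
```

View pics/w1.png

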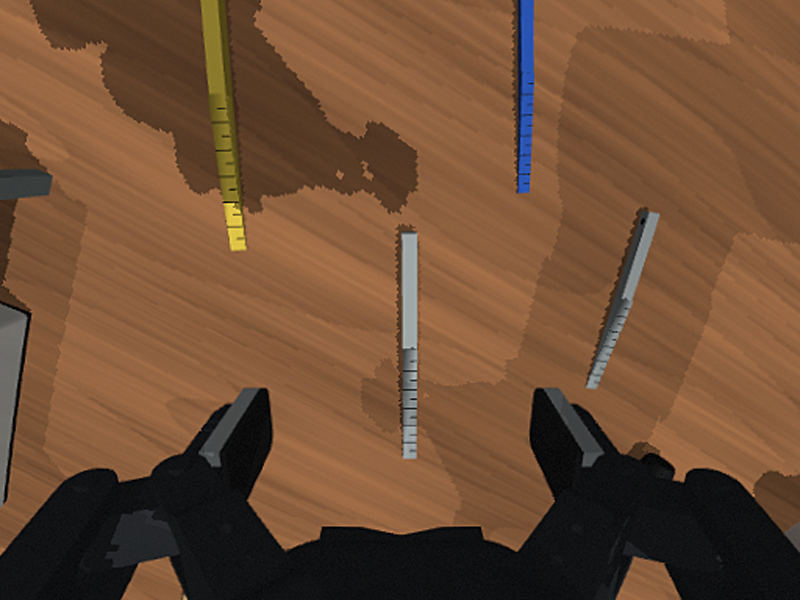

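The wrist view shows the gauge running from handle end (409,234) to tip (410,458), nearly parallel to the tool's x axis and about 5 px off the prediction.

Run:
```python
from h import *
p=imaging.camera_params("wrist");p["pose"]=np.load("wp.npy")
a=px2w("wrist",[(410,458)],.0025,.64,p)[0];b=px2w("wrist",[(409,234)],.012,.64,p)[0]
d=(a-b)[:2];print(a,b,np.linalg.norm(d));y=np.arctan2(d[1],d[0]);u=d/np.linalg.norm(d)
c=(a+b)[:2]/2; g=c-.05*u;print("c",c,"yaw",y,"grip",g)
print(y+np.pi, cur()[0])
plan([((*g,.05),y+np.pi),((*g,.003),y+np.pi)])
```

```text
[0.51339079 0.35310087 0.0025    ] [0.36265088 0.26346695 0.012     ] 0.17537605223143085
c [0.43802084 0.30828391] yaw 0.5364588758861061 grip [0.39504464 0.28272914]
3.678051529475899 [0.39559436 0.2773686  0.15986315]
[-2.3, 5.0, 109.9] [-0.0004, -0.0007, -0.0134]
[0.0, 0.0, 47.0] [0.0, 0.0, 0.0]
```

>>> step_arm(moves=[[[-2, 5, 110], [0, 0, -0.013], 35], [[-2, 5, 110], [0, 0, -0.013], 35], [[-2, 5, 110], [0, 0, -0.013], 35], [[-2, 5, 110], [0, 0, -0.013], 35], [[-2, 5, 110], [0, 0, -0.013], 35], [[-2, 5, 110], [0, 0, -0.013], 35], [[-2, 5, 110], [0, 0, -0.013], 35]])

```text
clock: 3.45
tcp_pos: [0.3959, 0.2844, 0.0525]
orientation: [0.002, -0.268, 0.963, 0.0]
wrist_force: [0.9, 0.6, 0.5]
finger_gap: 0.0353
grip_force: 0.0
```

Run:
```python
from h import *
plan([((.39504,.28273,.004),3.678)])
```

```text
[1.8, -1.0, 48.5] [-0.0005, 0.004, 0.0062]
```

>>> step_arm(moves=[[[1, 0, 25], [0, 0, 0.005], 35], [[1, 0, 46], [0, 0, 0.005], 35], [[1, 0, 46], [0, 0, 0.005], 35], [[1, 0, 46], [0, 0, 0.005], 35]])

```text
clock: 3.78
tcp_pos: [0.3931, 0.2835, 0.0051]
orientation: [0.0, -0.266, 0.964, -0.0]
wrist_force: [0.2, 0.2, 0.3]
finger_gap: 0.0351
grip_force: 0.0
```

>>> step_arm(moves=[[[0, 0, 0], [0, 0, 0], 0], [[0, 0, 0], [0, 0, 0], 0], [[0, 0, 0], [0, 0, 0], 0], [[0, 0, 0], [0, 0, 0], 0], [[0, 0, 0], [0, 0, 0], 0], [[0, 0, 0], [0, 0, 0], 0]])

```text
clock: 4.28
tcp_pos: [0.3945, 0.2842, 0.0062]
orientation: [0.002, -0.267, 0.964, 0.0]
wrist_force: [-0.4, -0.9, 5.3]
finger_gap: 0.0083
grip_force: 40.1
```

>>> step_arm(moves=[[[0, 0, 0], [0, 0, 0], 20], [[0, 0, 0], [0, 0, 0], 20], [[0, 0, -3], [0, 0, 0], 20], [[0, 0, -3], [0, 0, 0], 20], [[0, 0, -3], [0, 0, 0], 0], [[0, 0, -3], [0, 0, 0], 0], [[0, 0, -3], [0, 0, 0], 0], [[0, 0, -3], [0, 0, 0], 0]])

```text
clock: 4.95
tcp_pos: [0.3931, 0.2836, 0.0076]
orientation: [0.0, -0.267, 0.964, -0.0]
wrist_force: [-0.2, -0.6, 5.1]
finger_gap: 0.0082
grip_force: 39.3
```

>>> step_arm(moves=[[[0, 0, 0], [0, 0, 0], 0], [[0, 0, 0], [0, 0, 0], 0]])

```text
clock: 5.12
tcp_pos: [0.3931, 0.2836, 0.0076]
orientation: [0.0, -0.267, 0.964, -0.0]
wrist_force: [-1.6, -0.5, 4.7]
finger_gap: 0.0083
grip_force: 39.3
```

Run:
```python
from h import *
plan([((.4,.27,.15),3.65),((.478,-.041,.14),3.2705)])
```

```text
[1.0, -15.2, -142.4] [-0.0002, 0.0005, 0.0317]
[83.3, -309.6, 10.0] [0.0, 0.0, 0.3795]
```

>>> step_arm(moves=[[[0, 0, -10], [0, 0, 0], 0], [[0, 0, -35], [0, 0, 0], 0], [[1, -5, -65], [0, 0, 0.03], 0], [[1, -15, -95], [0, 0, 0.032], 0], [[1, -15, -125], [0, 0, 0.032], 0], [[1, -15, -142], [0, 0, 0.032], 0], [[1, -15, -142], [0, 0, 0.032], 0]])

```text
clock: 5.7
tcp_pos: [0.402, 0.2711, 0.1536]
orientation: [0.003, -0.251, 0.968, 0.001]
wrist_force: [0.9, -0.2, -2.2]
finger_gap: 0.008
grip_force: 39.3
```

>>> step_arm(moves=[[[8, -31, 1], [0, 0, 0.038], 0], [[16, -62, 2], [0, 0, 0.076], 0], [[24, -93, 3], [0, 0, 0.12], 0], [[33, -124, 4], [0, 0, 0.16], 0], [[42, -156, 5], [0, 0, 0.2], 0], [[50, -186, 6], [0, 0, 0.23], 0], [[58, -217, 7], [0, 0, 0.27], 0], [[67, -248, 8], [0, 0, 0.3], 0]])

```text
clock: 6.37
tcp_pos: [0.461, 0.0196, 0.1401]
orientation: [-0.001, -0.103, 0.995, 0.0]
wrist_force: [1.4, -0.1, -1.7]
finger_gap: 0.0083
grip_force: 39.4
```

Run:
```python
from h import *
plan([((.478,-.041,.14),3.2705)])
```

```text
[-4.2, -62.8, 0.0] [0.0007, -0.002, 0.0777]
```

>>> step_arm(moves=[[[-2, -25, 0], [0, 0, 0.03], 0], [[-3, -45, 0], [0, 0, 0.06], 0], [[-4, -62, 0], [0, 0, 0.078], 0], [[-4, -62, 0], [0, 0, 0.078], 0], [[-4, -62, 0], [0, 0, 0.078], 0]])

```text
clock: 6.78
tcp_pos: [0.4778, -0.0393, 0.1401]
orientation: [-0.001, -0.064, 0.998, 0.001]
wrist_force: [0.2, 1.4, -2.1]
finger_gap: 0.0078
grip_force: 39.4
```

Run:
```python
from h import *
P,R=cur();print(P,np.arctan2(R[1,0],R[0,0]))
p=imaging.camera_params("wrist");im=imaging.read_camera("wrist");np.save("wp2.npy",p["pose"])
cv2.imwrite("pics/w2.png",cv2.resize(im[:,:,::-1],(800,600),interpolation=cv2.INTER_CUBIC))
im=imaging.read_camera("top")[100:220,220:370];cv2.imwrite("pics/t2.png",cv2.resize(im[:,:,::-1],None,fx=5,fy=5,interpolation=cv2.INTER_CUBIC))
im=imaging.read_camera("side")[100:220,170:330];cv2.imwrite("pics/s2.png",cv2.resize(im[:,:,::-1],None,fx=5,fy=5,interpolation=cv2.INTER_CUBIC))
```

```text
[ 0.47780307 -0.03926101  0.14012524] -3.012912912535683
```

View pics/w2.png

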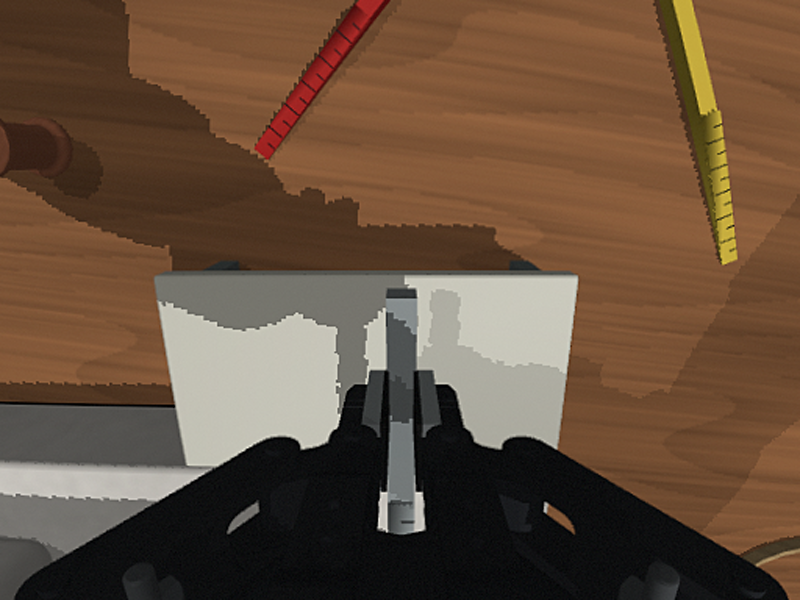

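View pics/s2.png

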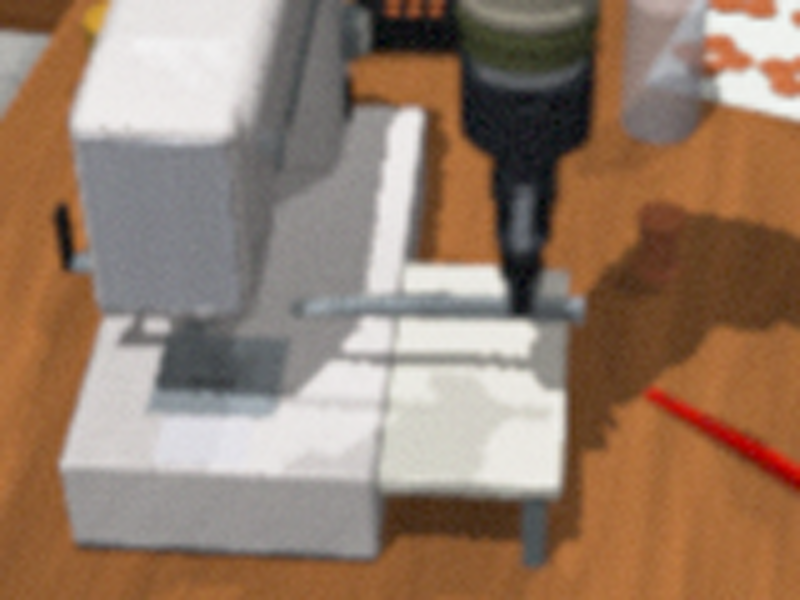

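The wrist view shows the extension table's front corners at (157,276) and (577,277), with its sides running to (186,466) and (560,450). The gauge's handle end is at (401,290) and it is parallel to the tool axis. The side view shows the gauge held level in front of the foot.

Run:
```python
from h import *
p=imaging.camera_params("wrist");p["pose"]=np.load("wp2.npy")
P,R=cur()
c=px2w("wrist",[(157,276),(577,277),(186,466),(560,450)],.075,.64,p)
print(c, np.linalg.norm(c[0]-c[1]))
e=(c[1]-c[0])[:2];yaw=np.arctan2(-e[0],e[1]);print("yaw",yaw,"tool yaw",np.arctan2(R[1,0],R[0,0])+np.pi)
s=[np.arctan2(*(c[i]-c[j])[[1,0]]) for i,j in((2,0),(3,1))];print("side yaws",s)
ux=np.array([np.cos(yaw),np.sin(yaw)]);uy=np.array([-ux[1],ux[0]])
mid=(c[0]+c[1])[:2]/2; o=mid+.215*ux+.0175*uy;print("origin",o)
g=px2w("wrist",[(401,290),(401,530)],.1444,.64,p);print("gauge",g,"rel",[( (q[:2]-o)@ux,(q[:2]-o)@uy) for q in g])
print("tcp rel",(P[:2]-o)@ux,(P[:2]-o)@uy)
```

```text
[[ 0.46564843 -0.15949362  0.075     ]
 [ 0.44063207  0.03952763  0.075     ]
 [ 0.57265449 -0.1476903   0.075     ]
 [ 0.53556907  0.05421837  0.075     ]] 0.20058732870076526
yaw 0.125041145228481 tool yaw 0.13144372801259285
side yaws [np.float64(0.10986097463396012), np.float64(0.1535243008762192)]
origin [ 0.66427912 -0.01580578]
gauge [[ 0.43915313 -0.04513901  0.1444    ]
 [ 0.53389525 -0.03289742  0.1444    ]] rel [(np.float64(-0.22702664235035844), np.float64(-0.0010274965275662463)), (np.float64(-0.1314974970803023), np.float64(-0.000697299991293217))]
tcp rel -0.18786495349595295 0.0012769963857686818
```

View pics/t2.png

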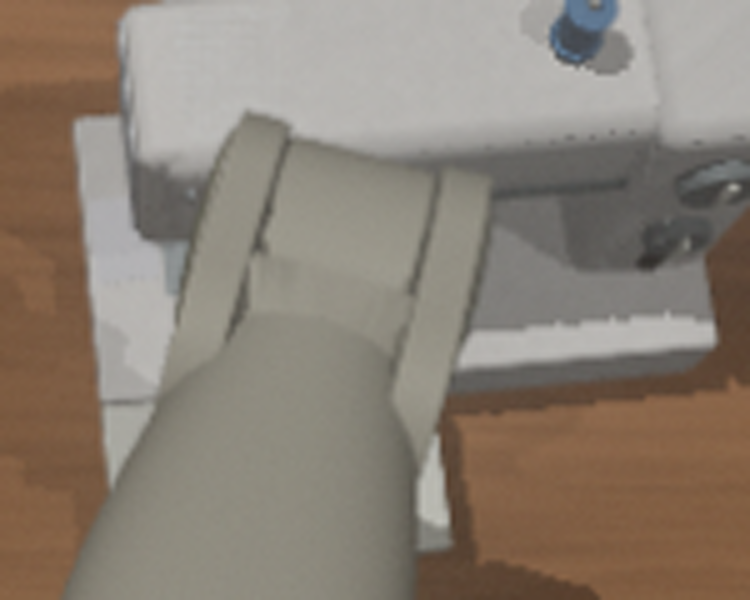

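Wrist and top measurements agree: the machine origin is at (0.664,-0.016) with yaw 0.125–0.13. The gauge is within 1 mm of the centreline with its tip at about -51 mm. I'll lower it now.

>>> step_arm(moves=[[[0, 0, 20], [0, 0, 0], 0], [[0, 0, 40], [0, 0, 0], 0], [[0, 0, 50], [0, 0, 0], 0], [[0, 0, 54], [0, 0, 0], 0], [[0, 0, 54], [0, 0, 0], 0], [[0, 0, 54], [0, 0, 0], 0]])

```text
clock: 7.43
tcp_pos: [0.4788, -0.0386, 0.0877]
orientation: [0.0, -0.065, 0.998, -0.0]
wrist_force: [0.9, -0.3, -1.7]
finger_gap: 0.0084
grip_force: 39.4
```

>>> step_arm(moves=[[[0, 0, 1], [0, 0, 0], 0], [[0, 0, 1], [0, 0, 0], 0], [[0, 0, 1], [0, 0, 0], 0]])

```text
clock: 7.68
tcp_pos: [0.4792, -0.0391, 0.087]
orientation: [0.001, -0.065, 0.998, -0.0]
wrist_force: [1.3, -0.1, -1.0]
finger_gap: 0.0084
grip_force: 39.4
```

>>> step_arm(moves=[[[0, 0, 1], [0, 0, 0], 0], [[0, 0, 1], [0, 0, 0], 0], [[0, 0, 1], [0, 0, 0], 0]])

```text
clock: 7.93
tcp_pos: [0.4786, -0.039, 0.0854]
orientation: [0.0, -0.065, 0.998, -0.0]
wrist_force: [0.4, -0.3, -1.7]
finger_gap: 0.0085
grip_force: 39.4
```

>>> step_arm(moves=[[[0, 0, 1], [0, 0, 0], 0], [[0, 0, 1], [0, 0, 0], 0], [[0, 0, 1], [0, 0, 0], 0]])

```text
clock: 8.18
tcp_pos: [0.4786, -0.0389, 0.0842]
orientation: [-0.0, -0.065, 0.998, -0.0]
wrist_force: [-0.6, 0.2, -1.6]
finger_gap: 0.0083
grip_force: 39.4
```

>>> step_arm(moves=[[[0, 0, 1], [0, 0, 0], 0], [[0, 0, 1], [0, 0, 0], 0], [[0, 0, 1], [0, 0, 0], 0]])

```text
clock: 8.43
tcp_pos: [0.4786, -0.039, 0.0833]
orientation: [0.0, -0.065, 0.998, -0.0]
wrist_force: [-0.7, -0.5, -0.6]
finger_gap: 0.0083
grip_force: 39.4
```

>>> step_arm(moves=[[[0, 0, 1], [0, 0, 0], 0], [[0, 0, 1], [0, 0, 0], 0], [[0, 0, 1], [0, 0, 0], 0]])

```text
clock: 8.68
tcp_pos: [0.4788, -0.039, 0.0827]
orientation: [0.0, -0.065, 0.998, -0.0]
wrist_force: [-1.4, -0.4, 2.1]
finger_gap: 0.008
grip_force: 39.9
```

>>> step_arm(moves=[[[-8, 0, -0.5], [0, 0, 0], 0], [[-16, 0, -0.5], [0, 0, 0], 0], [[-24, 0, -0.5], [0, 0, 0], 0], [[-32, 0, -0.5], [0, 0, 0], 0], [[-38, 0, -0.5], [0, 0, 0], 0], [[-41, 0, -0.5], [0, 0, 0], 0], [[-41, 0, -0.5], [0, 0, 0], 0], [[-41, 0, -0.5], [0, 0, 0], 0]])

```text
clock: 9.35
tcp_pos: [0.5198, -0.0336, 0.0827]
orientation: [0.0, -0.065, 0.998, -0.0]
wrist_force: [0.5, 0.6, -0.9]
finger_gap: 0.0083
grip_force: 39.5
```

Run:
```python
from h import *
im=imaging.read_camera("side")[130:220,180:300];cv2.imwrite("pics/s3.png",cv2.resize(im[:,:,::-1],None,fx=6.5,fy=6.5,interpolation=cv2.INTER_CUBIC))
o=np.array([.6643,-.016]);u=np.array([np.cos(.128),np.sin(.128)]);P,R=cur();d=P[:2]-o
print(d@u,d@[-u[1],u[0]],np.arctan2(R[1,0],R[0,0])+np.pi,telemetry.get_state()["wrist_force"])
```

```text
-0.14586990859777724 0.0010969170143220945 0.1303582236571006 [ 0.99857357 -0.33759288 -0.28625432]
```

View pics/s3.png

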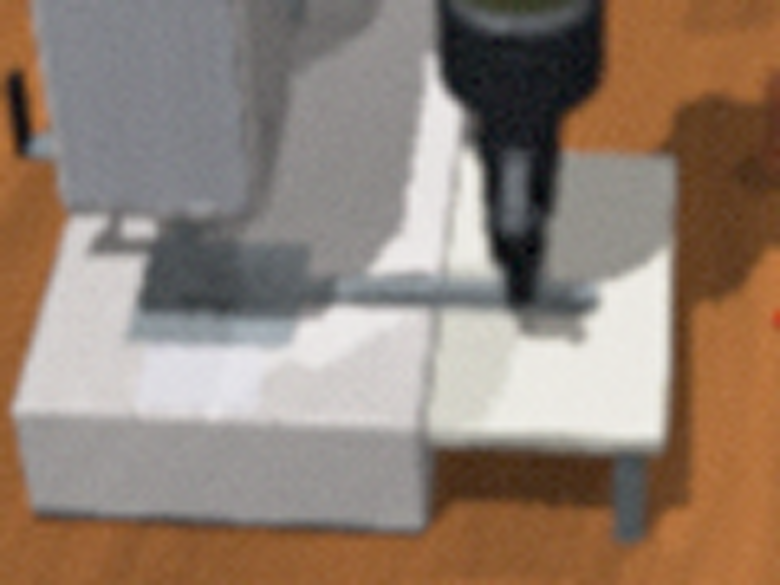

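The gauge lies on the bed with its tip just under the foot. I'll feel inward in small steps.

>>> step_arm(moves=[[[-1, 0, 0], [0, 0, 0], 0], [[-2, 0, 0], [0, 0, 0], 0], [[-2, 0, 0], [0, 0, 0], 0], [[-2, 0, 0], [0, 0, 0], 0]])

```text
clock: 9.73
tcp_pos: [0.5211, -0.0333, 0.0827]
orientation: [-0.0, -0.065, 0.998, 0.0]
wrist_force: [0.3, 0.8, -1.8]
finger_gap: 0.008
grip_force: 39.4
```

>>> step_arm(moves=[[[-1, 0, 0], [0, 0, 0], 0], [[-2, 0, 0], [0, 0, 0], 0], [[-2, 0, 0], [0, 0, 0], 0], [[-2, 0, 0], [0, 0, 0], 0]])

```text
clock: 10.07
tcp_pos: [0.5235, -0.0331, 0.0828]
orientation: [0.0, -0.065, 0.998, -0.0]
wrist_force: [-0.3, 0.4, 0.1]
finger_gap: 0.0082
grip_force: 39.4
```

>>> step_arm(moves=[[[-1, 0, 0], [0, 0, 0], 0], [[-2, 0, 0], [0, 0, 0], 0], [[-2, 0, 0], [0, 0, 0], 0], [[-2, 0, 0], [0, 0, 0], 0]])

```text
clock: 10.4
tcp_pos: [0.5254, -0.0328, 0.0828]
orientation: [0.0, -0.065, 0.998, -0.0]
wrist_force: [0.8, 0.5, -1.3]
finger_gap: 0.0083
grip_force: 39.4
```

>>> step_arm(moves=[[[-1, 0, 0], [0, 0, 0], 0], [[-1, 0, 0], [0, 0, 0], 0], [[-1, 0, 0], [0, 0, 0], 0]])

```text
clock: 10.65
tcp_pos: [0.5263, -0.0327, 0.0828]
orientation: [0.0, -0.065, 0.998, -0.0]
wrist_force: [1.0, -0.7, -1.3]
finger_gap: 0.0085
grip_force: 39.4
```

>>> step_arm(moves=[[[-1, 0, 0], [0, 0, 0], 0], [[-1, 0, 0], [0, 0, 0], 0], [[-1, 0, 0], [0, 0, 0], 0]])

```text
clock: 10.9
tcp_pos: [0.5273, -0.0326, 0.0828]
orientation: [0.0, -0.065, 0.998, -0.0]
wrist_force: [0.0, 0.5, -0.7]
finger_gap: 0.008
grip_force: 39.4
```

>>> step_arm(moves=[[[-1, 0, 0], [0, 0, 0], 0], [[-1, 0, 0], [0, 0, 0], 0], [[-1, 0, 0], [0, 0, 0], 0]])

```text
clock: 11.15
tcp_pos: [0.5283, -0.0324, 0.0828]
orientation: [0.0, -0.065, 0.998, -0.0]
wrist_force: [0.8, 0.2, -0.4]
finger_gap: 0.0081
grip_force: 39.4
```

>>> step_arm(moves=[[[-1, 0, 0], [0, 0, 0], 0], [[-1, 0, 0], [0, 0, 0], 0], [[-1, 0, 0], [0, 0, 0], 0]])

```text
clock: 11.4
tcp_pos: [0.5293, -0.0323, 0.0828]
orientation: [0.0, -0.065, 0.998, -0.0]
wrist_force: [-0.1, -0.3, -0.2]
finger_gap: 0.0082
grip_force: 39.4
```

>>> step_arm(moves=[[[-1, 0, 0], [0, 0, 0], 0], [[-1, 0, 0], [0, 0, 0], 0], [[-1, 0, 0], [0, 0, 0], 0]])

```text
clock: 11.65
tcp_pos: [0.5303, -0.0322, 0.0828]
orientation: [0.0, -0.065, 0.998, -0.0]
wrist_force: [0.8, -0.9, -2.3]
finger_gap: 0.0083
grip_force: 39.4
```

>>> step_arm(moves=[[[-1, 0, 0], [0, 0, 0], 0], [[-1, 0, 0], [0, 0, 0], 0], [[-1, 0, 0], [0, 0, 0], 0]])

```text
clock: 11.9
tcp_pos: [0.5313, -0.0321, 0.0828]
orientation: [0.0, -0.065, 0.998, -0.0]
wrist_force: [-0.3, 0.2, -1.5]
finger_gap: 0.0079
grip_force: 39.4
```

>>> step_arm(moves=[[[-1, 0, 0], [0, 0, 0], 0], [[-1, 0, 0], [0, 0, 0], 0], [[-1, 0, 0], [0, 0, 0], 0]])

```text
clock: 12.15
tcp_pos: [0.5323, -0.0319, 0.0828]
orientation: [0.0, -0.065, 0.998, -0.0]
wrist_force: [0.2, -0.6, -1.8]
finger_gap: 0.0082
grip_force: 39.4
```

>>> step_arm(moves=[[[-1, 0, 0], [0, 0, 0], 0], [[-1, 0, 0], [0, 0, 0], 0], [[-1, 0, 0], [0, 0, 0], 0]])

```text
clock: 12.4
tcp_pos: [0.5333, -0.0318, 0.0828]
orientation: [0.0, -0.065, 0.998, -0.0]
wrist_force: [0.9, 0.3, -0.5]
finger_gap: 0.0082
grip_force: 39.4
```

>>> step_arm(moves=[[[-1, 0, 0.3], [0, 0, 0], 0], [[-1, 0, 0.3], [0, 0, 0], 0], [[-1, 0, 0.3], [0, 0, 0], 0]])

```text
clock: 12.65
tcp_pos: [0.5338, -0.0317, 0.0827]
orientation: [-0.0, -0.065, 0.998, -0.0]
wrist_force: [-2.3, -0.2, 3.2]
finger_gap: 0.0085
grip_force: 39.9
```

>>> step_arm(moves=[[[-1, 0, 0], [0, 0, 0], 0], [[-1, 0, 0], [0, 0, 0], 0], [[-1, 0, 0], [0, 0, 0], 0]])

```text
clock: 12.9
tcp_pos: [0.5352, -0.0316, 0.0826]
orientation: [0.0, -0.065, 0.998, -0.0]
wrist_force: [-3.5, 0.2, 4.4]
finger_gap: 0.0083
grip_force: 40.0
```

>>> step_arm(moves=[[[-1, 0, 0], [0, 0, 0], 0], [[-1, 0, 0], [0, 0, 0], 0], [[-1, 0, 0], [0, 0, 0], 0]])

```text
clock: 13.15
tcp_pos: [0.5361, -0.0314, 0.0826]
orientation: [-0.0, -0.065, 0.998, -0.0]
wrist_force: [-3.7, -0.7, 5.4]
finger_gap: 0.0082
grip_force: 40.2
```

>>> step_arm(moves=[[[-0.5, 0, -0.2], [0, 0, 0], 0], [[-0.5, 0, -0.2], [0, 0, 0], 0], [[-0.5, 0, -0.2], [0, 0, 0], 0]])

```text
clock: 13.4
tcp_pos: [0.5369, -0.0313, 0.0827]
orientation: [0.0, -0.065, 0.998, -0.0]
wrist_force: [-3.1, 0.2, 1.8]
finger_gap: 0.0082
grip_force: 39.9
```

>>> step_arm(moves=[[[-0.5, 0, 0], [0, 0, 0], 0], [[-0.5, 0, 0], [0, 0, 0], 0], [[-1, 0, 0], [0, 0, 0], 0], [[-1, 0, 0], [0, 0, 0], 0]])

```text
clock: 13.73
tcp_pos: [0.5376, -0.0312, 0.0826]
orientation: [-0.0, -0.065, 0.998, -0.0]
wrist_force: [-2.7, -0.9, 3.9]
finger_gap: 0.0083
grip_force: 40.0
```

Run:
```python
from h import *
im=[]
F=[]
for i in range(8):
    imaging.read_camera("top");F.append(telemetry.get_state()["wrist_force"])
F=np.array(F);print(F.mean(0),F.std(0))
```

```text
[-2.77069642 -0.47019807  2.82611541] [0.43641806 0.50865216 0.36079202]
```

>>> step_arm(moves=[[[-0.5, 0, -0.15], [0, 0, 0], 0], [[-0.5, 0, -0.15], [0, 0, 0], 0], [[-1, 0, -0.15], [0, 0, 0], 0], [[-1, 0, -0.15], [0, 0, 0], 0]])

```text
clock: 14.47
tcp_pos: [0.5388, -0.031, 0.0826]
orientation: [0.0, -0.065, 0.998, 0.0]
wrist_force: [-1.1, -0.4, -0.3]
finger_gap: 0.0085
grip_force: 39.6
```

>>> step_arm(moves=[[[-0.5, 0, 0], [0, 0, 0], 0], [[-0.5, 0, 0], [0, 0, 0], 0], [[-1, 0, 0], [0, 0, 0], 0], [[-1, 0, 0], [0, 0, 0], 0]])

```text
clock: 14.8
tcp_pos: [0.5398, -0.0309, 0.0828]
orientation: [0.0, -0.065, 0.998, -0.0]
wrist_force: [-0.4, -0.3, -1.8]
finger_gap: 0.0083
grip_force: 39.4
```

Light drag now; I'll keep stepping in.

>>> step_arm(moves=[[[-0.5, 0, 0], [0, 0, 0], 0], [[-0.5, 0, 0], [0, 0, 0], 0], [[-1, 0, 0], [0, 0, 0], 0], [[-1, 0, 0], [0, 0, 0], 0]])

```text
clock: 15.13
tcp_pos: [0.5407, -0.0308, 0.0828]
orientation: [0.0, -0.065, 0.998, -0.0]
wrist_force: [0.7, 0.2, -0.0]
finger_gap: 0.008
grip_force: 39.4
```

>>> step_arm(moves=[[[-0.5, 0, 0], [0, 0, 0], 0], [[-0.5, 0, 0], [0, 0, 0], 0], [[-1, 0, 0], [0, 0, 0], 0], [[-1, 0, 0], [0, 0, 0], 0]])

```text
clock: 15.47
tcp_pos: [0.5417, -0.0307, 0.0829]
orientation: [0.0, -0.065, 0.998, -0.0]
wrist_force: [0.3, 0.6, -1.5]
finger_gap: 0.0079
grip_force: 39.4
```

>>> step_arm(moves=[[[-0.5, 0, 0], [0, 0, 0], 0], [[-0.5, 0, 0], [0, 0, 0], 0], [[-1, 0, 0], [0, 0, 0], 0], [[-1, 0, 0], [0, 0, 0], 0]])

```text
clock: 15.8
tcp_pos: [0.5427, -0.0306, 0.0828]
orientation: [0.0, -0.065, 0.998, -0.0]
wrist_force: [-0.3, -0.1, -1.2]
finger_gap: 0.008
grip_force: 39.4
```

>>> step_arm(moves=[[[-0.5, 0, 0], [0, 0, 0], 0], [[-0.5, 0, 0], [0, 0, 0], 0], [[-1, 0, 0], [0, 0, 0], 0], [[-1, 0, 0], [0, 0, 0], 0]])

```text
clock: 16.13
tcp_pos: [0.5436, -0.0304, 0.0828]
orientation: [0.0, -0.065, 0.998, -0.0]
wrist_force: [-0.6, -0.7, -1.3]
finger_gap: 0.0083
grip_force: 39.4
```

>>> step_arm(moves=[[[-0.5, 0, 0], [0, 0, 0], 0], [[-0.5, 0, 0], [0, 0, 0], 0], [[-1, 0, 0], [0, 0, 0], 0], [[-1, 0, 0], [0, 0, 0], 0]])

```text
clock: 16.47
tcp_pos: [0.5447, -0.0303, 0.0829]
orientation: [0.0, -0.065, 0.998, -0.0]
wrist_force: [0.4, -0.5, -2.0]
finger_gap: 0.0085
grip_force: 39.4
```

>>> step_arm(moves=[[[-0.5, 0, 0], [0, 0, 0], 0], [[-0.5, 0, 0], [0, 0, 0], 0], [[-1, 0, 0], [0, 0, 0], 0], [[-1, 0, 0], [0, 0, 0], 0]])

```text
clock: 16.8
tcp_pos: [0.5456, -0.0302, 0.0829]
orientation: [0.0, -0.065, 0.998, -0.0]
wrist_force: [-0.2, -1.0, -1.4]
finger_gap: 0.0083
grip_force: 39.4
```

>>> step_arm(moves=[[[-0.5, 0, 0], [0, 0, 0], 0], [[-0.5, 0, 0], [0, 0, 0], 0], [[-1, 0, 0], [0, 0, 0], 0], [[-1, 0, 0], [0, 0, 0], 0]])

```text
clock: 17.13
tcp_pos: [0.5466, -0.03, 0.0828]
orientation: [0.0, -0.065, 0.998, -0.0]
wrist_force: [-0.0, 0.5, -1.7]
finger_gap: 0.0082
grip_force: 39.4
```

>>> step_arm(moves=[[[-0.5, 0, 0], [0, 0, 0], 0], [[-0.5, 0, 0], [0, 0, 0], 0], [[-1, 0, 0], [0, 0, 0], 0], [[-1, 0, 0], [0, 0, 0], 0]])

```text
clock: 17.47
tcp_pos: [0.5473, -0.0299, 0.0827]
orientation: [-0.0, -0.065, 0.998, -0.0]
wrist_force: [-0.4, 0.1, -1.2]
finger_gap: 0.0084
grip_force: 39.4
```

>>> step_arm(moves=[[[-0.5, 0, 0], [0, 0, 0], 0], [[-0.5, 0, 0], [0, 0, 0], 0], [[-0.5, 0, 0], [0, 0, 0], 0]])

```text
clock: 17.72
tcp_pos: [0.5477, -0.0299, 0.0827]
orientation: [-0.0, -0.065, 0.998, -0.0]
wrist_force: [-1.2, 0.6, -0.7]
finger_gap: 0.0081
grip_force: 39.5
```

```bash
cat > f.py <<'E'
from h import *
F=[]
for i in range(6):
    imaging.read_camera("top");s=telemetry.get_state();F.append([*s["wrist_force"],*(np.array(s["ft_torque"])*10),*(np.array(s["tcp_pos"])*1e3)])
F=np.array(F);print(F.mean(0).round(2),F.std(0).round(2),s["clock"])
E
python3 f.py
```

```text
[-2.3500e+00  3.0000e-01 -1.3600e+00 -5.5000e-01  4.6000e+00 -1.5000e-01
  5.4772e+02 -2.9850e+01  8.2710e+01] [0.48 0.37 0.47 0.27 0.13 0.13 0.04 0.02 0.01] 18.0167
```

>>> step_arm(moves=[[[-0.5, 0, 0], [0, 0, 0], 0], [[-0.5, 0, 0], [0, 0, 0], 0], [[-0.5, 0, 0], [0, 0, 0], 0]])

```text
clock: 18.27
tcp_pos: [0.5482, -0.0298, 0.0827]
orientation: [-0.0, -0.065, 0.998, -0.0]
wrist_force: [-3.5, -1.0, -0.2]
finger_gap: 0.0083
grip_force: 39.5
```

```bash
python3 f.py
```

```text
[-3.400e+00 -7.400e-01 -1.210e+00 -8.600e-01  7.430e+00  2.000e-01
  5.482e+02 -2.977e+01  8.270e+01] [0.54 0.3  0.61 0.36 0.41 0.38 0.05 0.01 0.01] 18.5667
```

>>> step_arm(moves=[[[-0.5, 0, 0], [0, 0, 0], 0], [[-0.5, 0, 0], [0, 0, 0], 0], [[-0.5, 0, 0], [0, 0, 0], 0]])

```text
clock: 18.82
tcp_pos: [0.5486, -0.0297, 0.0827]
orientation: [-0.0, -0.065, 0.998, -0.0]
wrist_force: [-4.4, -0.1, -1.8]
finger_gap: 0.0082
grip_force: 39.5
```

```bash
python3 f.py
```

```text
[-5.3800e+00 -6.3000e-01 -8.3000e-01 -1.4000e+00  1.0560e+01 -7.0000e-02
  5.4863e+02 -2.9700e+01  8.2690e+01] [0.35 0.32 0.65 0.31 0.22 0.45 0.02 0.01 0.02] 19.1167
```

It binds at about 5 N push, which is roughly 4 N of nip. Releasing and backing away.

>>> step_arm(moves=[[[0, 0, 0], [0, 0, 0], 40], [[0, 0, 0], [0, 0, 0], 40], [[0, 0, 0], [0, 0, 0], 40], [[0, 0, 0], [0, 0, 0], 40], [[0, 0, 0], [0, 0, 0], 40], [[0, 0, 0], [0, 0, 0], 40]])

```text
clock: 19.62
tcp_pos: [0.5495, -0.0297, 0.0831]
orientation: [0.0, -0.065, 0.998, -0.0]
wrist_force: [0.1, -0.8, -0.1]
finger_gap: 0.0398
grip_force: 0.0
```

>>> step_arm(moves=[[[0, 0, -10], [0, 0, 0], 40], [[0, 0, -25], [0, 0, 0], 40], [[15, 0, -50], [0, 0, 0], 40], [[40, 0, -80], [0, 0, 0], 40], [[60, 0, -100], [0, 0, 0], 40], [[60, 0, -100], [0, 0, 0], 40], [[60, 0, -100], [0, 0, 0], 40]])

```text
clock: 20.2
tcp_pos: [0.4902, -0.0378, 0.1851]
orientation: [0.002, -0.065, 0.998, -0.001]
wrist_force: [0.2, 0.3, -0.7]
finger_gap: 0.0404
grip_force: 0.0
```

Run:
```python
from h import *
P,R=cur();print(P,telemetry.get_state()["wrist_force"])
a=imaging.read_camera("side")[130:220,180:300];b=imaging.read_camera("wrist")
A=cv2.resize(a,(400,300),interpolation=cv2.INTER_CUBIC);B=cv2.resize(b,(400,300),interpolation=cv2.INTER_AREA)
cv2.imwrite("pics/f.png",np.hstack([A,B])[:,:,::-1])
```

```text
[ 0.49023408 -0.03781999  0.18505306] [ 0.21528242  0.33175903 -0.66843198]
```

View pics/f.png

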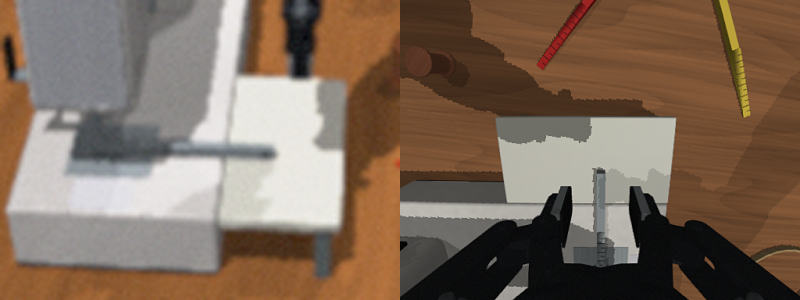

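The final view shows the gauge lying flat and straight under the foot (handle end at (600,172) in the right half), with the gripper clear of it.

```bash
python3 -c "
from workcell import env
print(env.hand_in())"
```

```text
the job is handed in; nothing more can be done
None
```

The gauge is wedged under the presser foot, lying flat and straight in, and it is let go. It bound at about 5 N of push (roughly 4 N of nip), with its tip about 36 mm past the sole's front edge, so the lift is roughly 7 mm. The job is handed in at about 20 s of the 54 s, and no verdict was returned.

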